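# Sort three brush handles back into their drying dishes

### The arm

A 6-joint arm with a two-finger parallel gripper is mounted at the origin on the work surface. World frame = base frame: x ahead of the robot, y to its left, z up, the work surface at z = 0. Lengths are in mm, angles in degrees, forces in N, time in s.
With the tool pointing down it reaches from about 350 to 850 mm from the base axis. Payload 8.1 kg.
Tool frame: the origin (TCP) lies at the very end of the fingers, on their centre line; the grasp point (between the pads) lies 19 mm behind it; z points along the fingers, y is the line along which they close (so a half turn about z gives the same grasp; the last joint's range is limited). The gripper opens to 85 mm and grips with 20 to 120 N. Pads are 22 mm wide; open, the fingers measure 114 mm over their backs; the gripper's body (76 mm by 85 mm) begins 54 mm behind the grasp point. The pads swing forward as they close: fully open they stand 13 mm farther back than shut.
Start: joints at [-75.997, 7.471, 85.268, -0, 87.261, -4.893], TCP at [194.332, -567.662, 231.292] pointing down, gripper open.
Joint ranges: [-169.43, 169.43], [-51.17, 129.36], [1.28, 143.12], [-76.62, 256.62], [0, 156.53], [-152.29, 152.29]. Speed limits (degrees/s): [136.94, 136.94, 159.86, 180, 180, 180].

### API

Orientations are given as [roll, pitch, yaw] about the fixed x, y, z axes, in that order (R = Rz(yaw) Ry(pitch) Rx(roll)).
In Python, from bench import status, viewer, job gives the robot as it stands.
- The arm moves only by the tool arm_command, never from a script. Its argument "targets" is a list that holds one entry, the list of rows, each a list of 7 numbers: the shift along the world's x, y, z in m, then the turn, a rotation vector about the world's x, y, z in rad, then the opening, from -1 (shut) to 1 (fully open). In form: [[[dx, dy, dz, rx, ry, rz, gripper], ...]]. A call has 1 to 10 rows; each row shifts and turns the commanded pose from where the row before left it; what a row does not reach is not made up. A row lasts 1/8 s, in which the tool goes at most 62.5 mm and 10.7 degrees, less where a joint would pass 70% of its speed; a pose out of reach is approached as far as the arm can. A call with a gripper value outside its range is refused whole. The fingers move at their own pace and stop on an object; "force" is the grip in N (left out, the last holds). Time passes only in rows, so rows that do not move let the fingers close. It gives the time, the measured TCP pose, the force, the opening and the grip force at its end, in the units of the state.
- status.sense(): the state, without advancing time (a new reading comes with each control period).
- viewer.snapshot(name): name is "scene" or "side" or "wrist"; returns the picture (480x640x3 uint8, red, green, blue); there is no depth.
- viewer.camera_model(name): a dict with "vertical_fov" (degrees; the focal length in pixels is half the picture's height over the tangent of half this angle, whatever the lens; pixels are square), "cx", "cy" (the principal point, pixels), "xyz" and "attitude" of the camera in the world. Camera axes: x right, y down, z forward; pixel columns grow to the right and rows downward; lengths in mm; the calibration is good to about 2 mm. A picture is of the moment at which its call begins: read the wrist's pose just before it. camera_model takes no time and is no camera call; for the wrist camera it gives the pose at the moment of the call.
- job.hand_in(): hands the job in; it is judged then, once.
The state is a dict: "time": time; "joint_pos": joint angles; "qd": joint speeds; "joint_efforts": joint torques, N m; "tool_pos": TCP position; "tcp_rot": TCP orientation; "ft_force": force on the tool from outside, world axes, zero at the start; "wrist_torque": the same for the moment, N m; "finger_gap": finger opening in mm; "grip_force": force on a finger pad.
Only numpy, scipy, OpenCV 4.12 (cv2) and the standard library are available. Lean on these libraries where they do the work, as an engineer would, in place of code of your own. Each camera call takes 0.05 s, during which the arm holds its last target. There are 200 camera calls.

### The job

The three turned brush handles have been put back in each other's drying dishes. Move each into the dish of its own size, small in small, medium in medium and large in large, standing upright on the dish's floor; the empty rubber mat is your free spot on the way. The bench top is gritty, so never set a handle down on the bare wood, don't drop or tip any, and leave the can, the screwdriver and the carton where they are.

Things in the scene. Friction and masses are not known exactly. Their poses are not given: they have to be found in the camera images.
- handle_small: The small turned brush handle, off-white resin, loose, upright and round: foot 26 mm across, a cove, then a straight body 22 mm across from 24 to 55 mm above its underside; 60 mm tall, about 30 g. Dark socket on its flat top. Origin: centre of the underside; z up its axis. Grip from above, 42 mm above the underside.
- handle_medium: The medium turned brush handle, off-white resin, loose, upright and round: foot 38 mm across, a cove, then a straight body 30 mm across from 24 to 58 mm above its underside; 64 mm tall, about 60 g. Dark socket on its flat top. Origin: centre of the underside; z up its axis. Grip from above, 42 mm above the underside.
- handle_large: The large turned brush handle, off-white resin, loose, upright and round: foot 50 mm across, a cove, then a straight body 42 mm across from 24 to 61 mm above its underside; 68 mm tall, about 110 g; too broad for the small dish, at the start it perches level on that rim. Dark socket on its flat top. Origin: centre of the underside; z up its axis. Grip from above, 42 mm above the underside.
- dish_small: The small drying dish, round, dark steel, fixed to the bench: rim 54 mm across outside, 42 mm inside, its top 14 mm above the bench; flat inner floor 6 mm above the bench; a foot flange 3 mm thick, 70 mm across. Home of the small handle. Origin: centre of the underside, on the bench; z up.
- dish_medium: The medium drying dish, round, dark steel, fixed to the bench: rim 66 mm across outside, 54 mm inside, its top 14 mm above the bench; flat inner floor 6 mm above the bench; a foot flange 3 mm thick, 82 mm across. Home of the medium handle. Origin: centre of the underside, on the bench; z up.
- dish_large: The large drying dish, round, dark steel, fixed to the bench: rim 78 mm across outside, 66 mm inside, its top 14 mm above the bench; flat inner floor 6 mm above the bench; a foot flange 3 mm thick, 94 mm across. Home of the large handle. Origin: centre of the underside, on the bench; z up.
- mat: Empty square of black rubber, 110 x 110 x 5 mm, fixed flat on the bench: the free spot for parking one handle upright. Origin: centre of its underside, on the bench; its top is 5 mm higher. Sides along its x and y.
- can: Bystander: small upright can with a blue label, 48 mm across, 85 mm tall, loose. Origin: centre of its underside.
- screwdriver: Bystander: screwdriver lying on the bench, about 190 mm long, loose. Origin: on its underside near the middle; x along it towards the tip.
- carton: Bystander: plain cardboard carton, 90 x 70 x 50 mm, loose. Origin: centre of its underside.
Mind the look-alikes: they are no part of the job. Leave any blue look-alike of the dish_small alone. Leave any purple look-alike of the dish_large alone.

How it is judged:
By the outcome, as a careful person would: the job done as asked, in the order asked, and still so for the second after the job is handed in, with the robot touching nothing.
It also fails if it takes over 96 s, if anything falls off the work surface, if the arm or the gripper's body presses on something with over 40 N, if the wrist force passes 120 N, or if a joint passes its speed limit or range.

## Working session

There is one attempt and no reset: what is moved stays moved. The work goes in short steps, Python scripts to look and compute and a tool call to move; the robot and the scene stay as the last step left them, time stands still between calls to the robot, and variables do not carry over. Pictures are saved under pics/ and viewed, at most 14 in all, crops included, and the job is handed in when it is done.

Besides the shell and the picture viewer there is one more tool, called after "Request:" as name(argument=value, ...) on one line, values as JSON. arm_command: Moves the arm, as the interface text tells. Its arguments: {"type":"object","properties":{"targets":{"type":"array"},"force":{"type":"number"}},"required":["targets"]}

```bash
mkdir -p pics; python3 - <<'E'
from bench import status, viewer
import cv2
s=status.sense();print(s)
for n in("scene","side","wrist"):
    print(n,viewer.camera_model(n)); cv2.imwrite(f"pics/{n}0.png",viewer.snapshot(n)[:,:,::-1])
E
```

```text
{'time': 0.0, 'joint_pos': array([-7.59983659e+01,  7.51346953e+00,  8.53285140e+01, -1.02594975e-04,
        8.72601915e+01, -4.89275271e+00]), 'qd': array([ 0.01396213, -0.08556172, -0.00296463, -0.0990762 ,  0.01436128,
       -0.05405233]), 'joint_efforts': array([-1.99530332e-03, -5.69402111e+01, -5.00554812e+01, -1.80271982e-04,
        1.48454594e-02,  2.64481292e-05]), 'tool_pos': array([ 194.18926882, -567.14434546,  230.26883018]), 'tcp_rot': array([-1.79898189e+02, -8.61250213e-03,  1.88943842e+01]), 'ft_force': array([ 0.42470789,  0.92111837, -0.4854886 ]), 'wrist_torque': array([0.00302614, 0.02681884, 0.02507317]), 'grip_force': 0.0, 'finger_gap': 85.14559159539932}
scene {'vertical_fov': 43.96653491318747, 'cx': 321.72669622078865, 'cy': 230.44673482519323, 'xyz': array([1086.47648235, -514.62592373, 1189.55485108]), 'attitude': array([-147.22874524,   -0.47630496,   47.85249897])}
side {'vertical_fov': 42.888599734841755, 'cx': 318.6663373938401, 'cy': 241.8821002329927, 'xyz': array([  359.93371921, -1014.07456581,   611.68790453]), 'attitude': array([-118.34516373,   -1.14969545,   -9.50769501])}
wrist {'vertical_fov': 67.51038308269979, 'cx': 315.5179287467587, 'cy': 247.47852547032525, 'xyz': array([ 258.01810803, -546.3518362 ,  372.7655925 ]), 'attitude': array([ 1.64846924e+02,  9.08237555e-02, -7.11637235e+01])}
```

View pics/scene0.png

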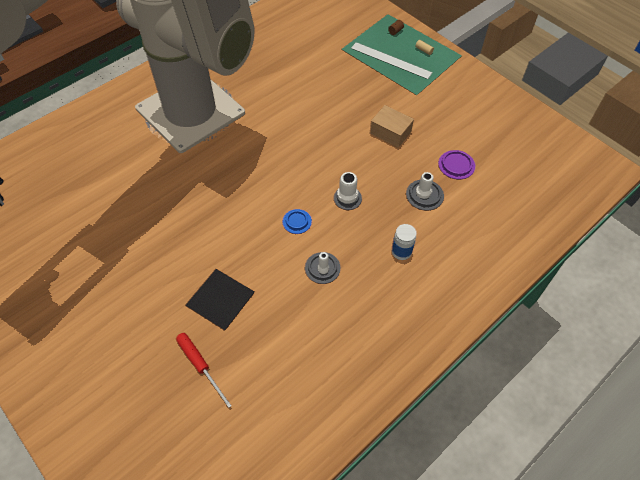

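View pics/side0.png

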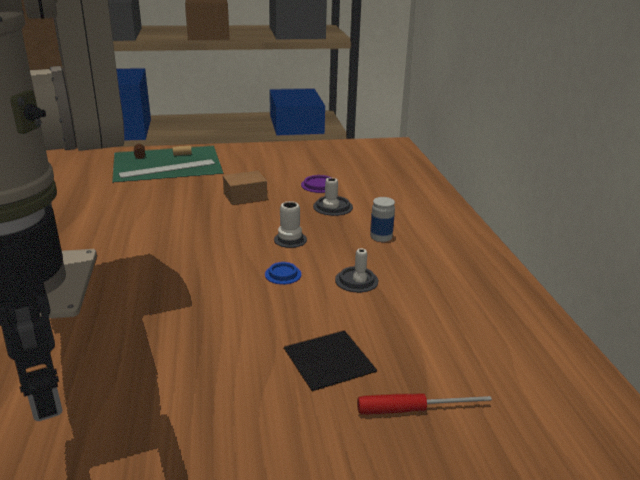

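Scene view: large handle sits at (348,188), medium at (425,190), small at (322,265), mat at (220,299). Next come the look-alike check and the measurements.

```bash
cat > h.py <<'E'
import numpy as np,cv2
from scipy.spatial.transform import Rotation as Ro
from scipy.optimize import least_squares
def cast(m,uv,z):
    uv=np.atleast_2d(np.asarray(uv,float)); f=240/np.tan(np.radians(m["vertical_fov"]/2))
    d=np.c_[(uv[:,0]-m["cx"])/f,(uv[:,1]-m["cy"])/f,np.ones(len(uv))]@Ro.from_euler("xyz",m["attitude"],degrees=True).as_matrix().T
    c=np.asarray(m["xyz"]); return (c+d*((z-c[2])/d[:,2])[:,None])[:,:2]
def proj(m,p):
    f=240/np.tan(np.radians(m["vertical_fov"]/2))
    q=(np.atleast_2d(p)-m["xyz"])@Ro.from_euler("xyz",m["attitude"],degrees=True).as_matrix()
    return np.c_[q[:,0]/q[:,2]*f+m["cx"],q[:,1]/q[:,2]*f+m["cy"]]
def masks(im):
    h=cv2.cvtColor(im,cv2.COLOR_RGB2HSV); s,v=h[...,1].astype(int),h[...,2].astype(int)
    chroma=im.max(2).astype(int)-im.min(2)
    return ((chroma<28)&(v<115)).astype(np.uint8),((chroma<45)&(v>=125)).astype(np.uint8)
def circ(P,r):
    "centre of the circle of radius r through outline points P, robust"
    f=lambda c:np.hypot(*(P-c).T)-r
    s=least_squares(f,P.mean(0),loss="soft_l1",f_scale=1.0); e=f(s.x)
    return s.x,np.median(abs(e)),(abs(e)<1.5).sum()
def dish(m,im,xy,R):
    "dish centre from its flange's outline (top edge z=3) near xy"
    d,w=masks(im); k=((d|w)>0).astype(np.uint8)
    c,_=cv2.findContours(k,cv2.RETR_EXTERNAL,cv2.CHAIN_APPROX_NONE)
    P=np.vstack([a[:,0] for a in c]); X=cast(m,P,2.)
    q=np.asarray(xy,float)
    for w in(14,7,4):
        S=X[abs(np.hypot(*(X-q).T)-R)<w]; q,e,n=circ(S,R-.5)
    return q.round(1),round(e,2),n
def top(m,im,xy,z,rs=30):
    "handle's axis from the dark socket in its top at height z"
    u=proj(m,[[*xy,z]])[0]; d,w=masks(im)
    n,l,st,ce=cv2.connectedComponentsWithStats((d>0).astype(np.uint8))
    best=[(np.hypot(*(ce[i]-u)),i) for i in range(1,n) if 6<st[i,4]<1500 and np.hypot(*(ce[i]-u))<rs]
    if not best:return None
    i=min(best)[1]; return cast(m,ce[i],z)[0].round(1),ce[i].round(1),st[i,4]
E
python3 - <<'E'
from h import *
from bench import viewer
D={"S":((348,203),35,(348,178),82),"M":((322,268),41,(323,256),66),"L":((425,195),47,(427,176),70)}
ims={n:(viewer.camera_model(n),viewer.snapshot(n)) for n in("scene","side")}
for k,(u,R,t,z) in D.items():
    g=cast(ims["scene"][0],u,2)[0]
    h=cast(ims["scene"][0],t,z)[0]
    for n,(m,im) in ims.items():
        print(k,n,dish(m,im,g,R),top(m,im,h,z,12))
m,im=ims["scene"]; d,w=masks(im)
for n,(m,im) in ims.items():
    d,_=masks(im);h=proj(m,[[*cast(ims["scene"][0],(220,299),5)[0],5]])[0].astype(int)
    nn,l,st,ce=cv2.connectedComponentsWithStats(d);i=l[h[1],h[0]]
    c=cv2.findContours((l==i).astype(np.uint8),0,1)[0][0]
    print("mat",n,st[i],cast(m,cv2.boxPoints(cv2.minAreaRect(c)),5).round(1).tolist(),cast(m,ce[i],5))
m,im=ims["scene"]
print("can",cast(m,(405,232),85),"carton",cast(m,(392,122),50),"sd",cast(m,[(182,340),(230,407)],10))
c=im[140:300,270:480,::-1];cv2.imwrite("pics/crop.png",cv2.resize(c,None,fx=3.6,fy=3.6,interpolation=2))
E
```

```text
S scene (array([496.9, 117.5]), np.float64(0.77), np.int64(48)) (array([496. , 116.6]), array([348.3, 177.5]), np.int32(82))
S side (array([500.8, 118.9]), np.float64(0.76), np.int64(41)) (array([500.1, 120. ]), array([289.6, 204.5]), np.int32(63))
M scene (array([601.3, -60.3]), np.float64(0.75), np.int64(75)) (array([606.7, -63. ]), array([323.3, 255.2]), np.int32(12))
M side (array([604.5, -58.7]), np.float64(0.89), np.int64(58)) (array([609.6, -61. ]), array([361. , 250.5]), np.int32(10))
L scene (array([616.7, 268. ]), np.float64(0.83), np.int64(68)) (array([611.6, 266.6]), array([427.1, 176. ]), np.int32(31))
L side (array([621. , 269.9]), np.float64(1.54), np.int64(28)) (array([614.7, 272.2]), array([330.7, 179.1]), np.int32(19))
mat scene [ 186  269   68   61 2193] [[472.1, -347.7], [435.0, -233.0], [547.2, -215.9], [578.8, -328.2]] [[ 510.74223734 -283.01404091]]
mat side [ 284  331   93   60 3251] [[444.8, -244.5], [582.2, -199.6], [576.2, -322.8], [452.8, -356.8]] [[ 510.39126607 -286.83828432]]
can [[691.169258   103.65587212]] carton [[422.84665711 343.93969573]] sd [[ 537.18559416 -400.9830009 ]
 [ 716.99015255 -411.76338883]]
```

View pics/crop.png

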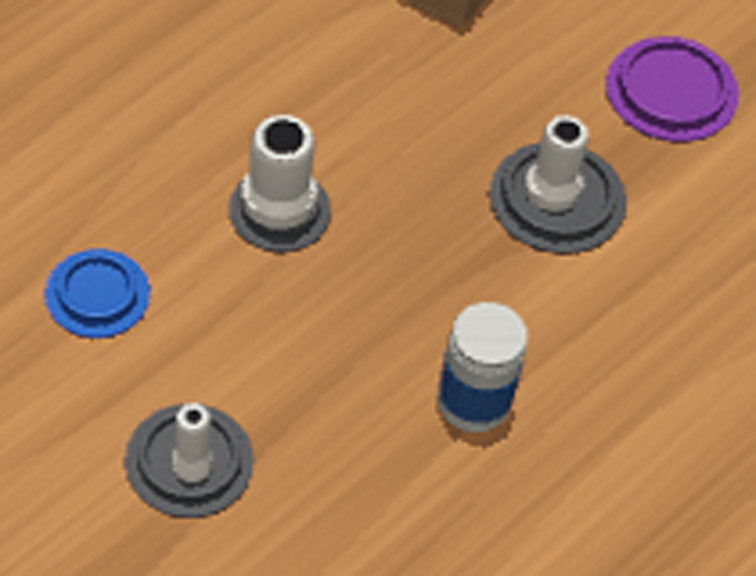

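View pics/wrist0.png

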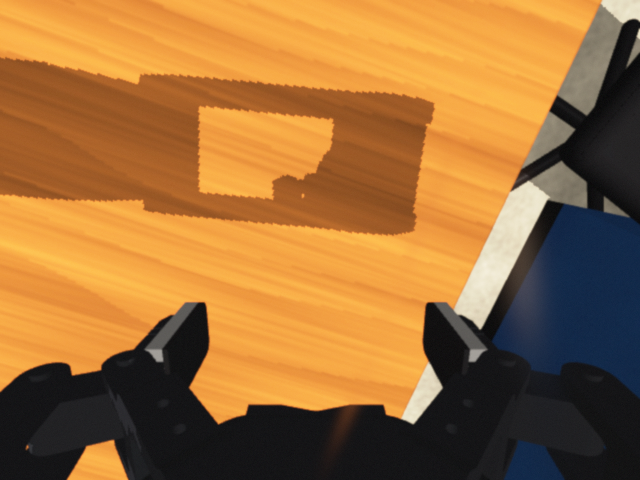

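Dark steel candidates for the small dish are the dark one at (348,203) and the blue one at (297,221). For the large dish they are the dark one at (425,195) and the purple one at (457,164). The crop confirms that the three dark grey dishes are the real ones. Large is perched on dark small, small sits in dark medium and medium sits in dark large. The wrist view shows only wood, so I'll move over the group for a closer measurement.

Request:
arm_command(targets=[[[0.028, 0.05, 0, 0, 0, 0, 1], [0.028, 0.05, 0, 0, 0, 0, 1], [0.028, 0.05, 0, 0, 0, 0, 1], [0.028, 0.05, 0, 0, 0, 0, 1], [0.028, 0.05, 0, 0, 0, 0, 1], [0.028, 0.05, 0, 0, 0, 0, 1], [0.028, 0.05, 0, 0, 0, 0, 1], [0.028, 0.05, 0, 0, 0, 0, 1], [0.028, 0.05, 0, 0, 0, 0, 1], [0.028, 0.05, 0, 0, 0, 0, 1]]])

```text
time: 1.5
tool_pos: [475.0, -65.9, 231.5]
tcp_rot: [180.0, -0.0, 18.9]
ft_force: [1.1, -0.7, -0.4]
finger_gap: 85.2
grip_force: 0.0
```

Request:
arm_command(targets=[[[0.01, 0.05, 0, 0, 0, 0, 1], [0.01, 0.05, 0, 0, 0, 0, 1], [0, 0.04, 0.02, 0, 0, 0, 1], [0, 0, 0.02, 0, 0, 0, 1], [0, 0, 0, 0, 0, 0, 1], [0, 0, 0, 0, 0, 0, 1]]])

```text
time: 2.25
tool_pos: [494.2, 71.3, 270.8]
tcp_rot: [180.0, 0.0, 18.8]
ft_force: [-0.3, 0.3, 0.2]
finger_gap: 85.5
grip_force: 0.0
```

```bash
python3 - <<'E'
from h import *
from bench import viewer,status
s=status.sense();print(s["time"],s["tool_pos"],s["tcp_rot"])
m=viewer.camera_model("wrist");im=viewer.snapshot("wrist");cv2.imwrite("pics/w1.png",im[:,:,::-1])
for k,g,R,h,z in(("S",(499,118),35,(498,118),82),("M",(603,-59.5),41,(608,-62),66),("L",(619,269),47,(613,269),70)):
    print(k,proj(m,[[*g,3],[*h,z]]).round(0).tolist(),dish(m,im,g,R),top(m,im,h,z,25))
E
```

```text
2.25 [494.24017725  71.28931081 270.75594967] [1.79990979e+02 2.57506991e-02 1.88193125e+01]
S [[277.0, 193.0], [268.0, 204.0]] (array([499.1, 117.2]), np.float64(0.74), np.int64(141)) (array([499.6, 115.7]), array([271.1, 203.6]), np.int32(651))
M [[458.0, 156.0], [489.0, 153.0]] (array([603.7, -61.1]), np.float64(0.99), np.int64(156)) (array([609.1, -63.7]), array([491., 152.]), np.int32(64))
L [[170.0, 33.0], [138.0, 16.0]] (array([620.8, 267.2]), np.float64(0.6), np.int64(261)) (array([614.7, 265.8]), array([142. ,  15.4]), np.int32(352))
```

View pics/w1.png

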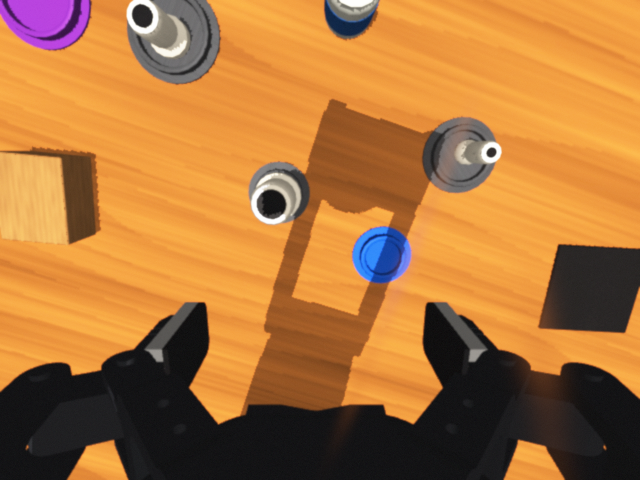

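The wrist view agrees with the other two: large at (271,204), small at (491,152), medium at (142,15) and the mat at (590,288). Going for the small handle first, to park it on the mat.

Request:
arm_command(targets=[[[0.038, -0.045, 0, 0, 0, 0, 1], [0.038, -0.045, 0, 0, 0, 0, 1], [0.038, -0.045, 0, 0, 0, 0, 0.6], [0, 0, -0.05, 0, 0, 0, 0.6], [0, 0, -0.05, 0, 0, 0, 0.6], [0, 0, -0.05, 0, 0, 0, 0.6], [0, 0, -0.03, 0, 0, 0, 0.6], [0, 0, -0.03, 0, 0, 0, 0.6], [0, 0, -0.02, 0, 0, 0, 0.6], [0, 0, -0.012, 0, 0, 0, 0.6]]])

```text
time: 3.55
tool_pos: [607.4, -63.1, 27.7]
tcp_rot: [-180.0, 0.1, 18.8]
ft_force: [0.6, -0.4, 0.3]
finger_gap: 68.4
grip_force: 0.0
```

Request:
arm_command(targets=[[[0, 0, 0, 0, 0, 0, 0.6], [0, 0, 0, 0, 0, 0, -0.6], [0, 0, 0, 0, 0, 0, -0.6], [0, 0, 0, 0, 0, 0, -0.6], [0, 0, 0, 0, 0, 0, -0.6], [0, 0, 0, 0, 0, 0, -0.6], [0, 0, 0, 0, 0, 0, -0.6]]], force=25)

```text
time: 4.42
tool_pos: [609.1, -62.8, 30.4]
tcp_rot: [180.0, -0.1, 18.9]
ft_force: [-0.6, -0.0, 6.2]
finger_gap: 20.9
grip_force: 24.8
```

Request:
arm_command(targets=[[[0, 0, 0.02, 0, 0, 0, -0.6], [0, 0, 0.03, 0, 0, 0, -0.6], [0, 0, 0.03, 0, 0, 0, -0.6], [-0.01, -0.02, 0.02, 0, 0, 0, -0.6], [-0.018, -0.042, 0, 0, 0, 0, -0.6], [-0.02, -0.045, 0, 0, 0, 0, -0.6], [-0.02, -0.045, 0, 0, 0, 0, -0.6], [-0.02, -0.045, 0, 0, 0, 0, -0.6], [-0.01, -0.025, 0, 0, 0, 0, -0.6], [0, 0, 0, 0, 0, 0, -0.6]]])

```text
time: 5.68
tool_pos: [509.6, -286.6, 130.4]
tcp_rot: [179.9, -0.0, 18.7]
ft_force: [0.7, 0.4, -0.8]
finger_gap: 21.1
grip_force: 24.6
```

Request:
arm_command(targets=[[[0, 0, -0.03, 0, 0, 0, -0.6], [0, 0, -0.03, 0, 0, 0, -0.6], [0, 0, -0.02, 0, 0, 0, -0.6], [0, 0, -0.01, 0, 0, 0, -0.6], [0, 0, -0.005, 0, 0, 0, -0.6], [0, 0, -0.003, 0, 0, 0, -0.6], [0, 0, 0, 0, 0, 0, -0.6], [0, 0, 0, 0, 0, 0, -0.6]]])

```text
time: 6.68
tool_pos: [510.7, -285.0, 32.0]
tcp_rot: [180.0, -0.0, 18.9]
ft_force: [0.7, -0.4, 1.1]
finger_gap: 21.1
grip_force: 24.6
```

Request:
arm_command(targets=[[[0, 0, -0.001, 0, 0, 0, -0.6], [0, 0, -0.001, 0, 0, 0, -0.6], [0, 0, -0.0005, 0, 0, 0, -0.6], [0, 0, 0, 0, 0, 0, -0.6]]])

```text
time: 7.18
tool_pos: [510.5, -284.8, 29.4]
tcp_rot: [180.0, -0.0, 18.9]
ft_force: [-2.0, 1.9, 5.6]
finger_gap: 21.3
grip_force: 25.2
```

Request:
arm_command(targets=[[[0, 0, 0, 0, 0, 0, 0.6], [0, 0, 0, 0, 0, 0, 0.6], [0, 0, 0, 0, 0, 0, 0.6], [0, 0, 0, 0, 0, 0, 0.6], [0, 0, 0.03, 0, 0, 0, 0.6], [0, 0, 0.05, 0, 0, 0, 0.6], [0, 0, 0.05, 0, 0, 0, 0.6], [0, 0, 0.05, 0, 0, 0, 0.6], [0, 0, 0.03, 0, 0, 0, 0.6], [0, 0, 0, 0, 0, 0, 0.6]]])

```text
time: 8.43
tool_pos: [511.9, -285.7, 242.6]
tcp_rot: [179.7, -0.2, 18.9]
ft_force: [0.0, 0.3, -0.1]
finger_gap: 68.3
grip_force: 0.0
```

```bash
python3 - <<'E'
from h import *
from bench import viewer,status
s=status.sense();print(s["time"],s["tool_pos"],s["tcp_rot"])
ims=[viewer.snapshot(n) for n in("scene","side","wrist")]
a=[cv2.resize(ims[0][140:330,170:480],(490,300)),cv2.resize(ims[1][160:440,220:500],(300,300)),cv2.resize(ims[2],(400,300))]
cv2.imwrite("pics/c2.png",np.vstack([np.hstack(a[:2]),np.hstack([a[2],np.zeros((300,390,3),np.uint8)])])[:,:,::-1])
for n,im in zip(("scene","side"),ims):print(top(viewer.camera_model(n),im,(510.5,-285),65,10))
E
```

```text
8.425 [ 511.88803256 -285.71087891  242.55983653] [179.70433753  -0.22384696  18.89723715]
(array([ 507.7, -284.9]), array([214.4, 285.8]), np.int32(14))
None
```

View pics/c2.png

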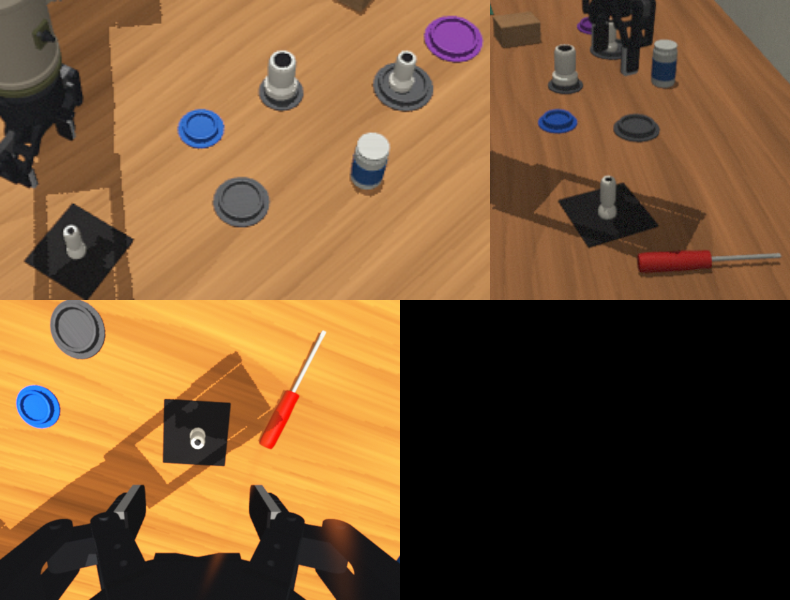

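The small handle stands upright on the mat (scene pixel 214,286). The medium dish is empty. Now the medium handle.

Request:
arm_command(targets=[[[0.01, 0.05, 0, 0, 0, 0, 0.6], [0.01, 0.056, 0, 0, 0, 0, 0.6], [0.01, 0.056, 0, 0, 0, 0, 0.6], [0.01, 0.056, 0, 0, 0, 0, 0.6], [0.01, 0.056, 0, 0, 0, 0, 0.6], [0.01, 0.056, 0, 0, 0, 0, 0.6], [0.01, 0.056, 0, 0, 0, 0, 0.6], [0.01, 0.056, 0, 0, 0, 0, 0.6], [0.01, 0.056, 0, 0, 0, 0, 0.6], [0.013, 0.055, 0, 0, 0, 0, 0.6]]])

```text
time: 9.82
tool_pos: [612.5, 270.0, 236.3]
tcp_rot: [180.0, 0.2, 18.9]
ft_force: [1.3, 0.0, -0.0]
finger_gap: 68.2
grip_force: 0.0
```

Request:
arm_command(targets=[[[0, 0, 0, 0, 0, 0, 0.6], [0, 0, -0.04, 0, 0, 0, 0.6], [0, 0, -0.05, 0, 0, 0, 0.6], [0, 0, 0, 0, 0, 0, 0.6], [0, 0, 0, 0, 0, 0, 0.6]]])

```text
time: 10.45
tool_pos: [613.6, 267.9, 149.8]
tcp_rot: [180.0, -0.0, 18.9]
ft_force: [-0.0, 0.5, 0.7]
finger_gap: 68.2
grip_force: 0.0
```

```bash
python3 - <<'E'
from h import *
from bench import viewer,status
s=status.sense();print(s["time"],s["tool_pos"],s["tcp_rot"])
m=viewer.camera_model("wrist");im=viewer.snapshot("wrist");cv2.imwrite("pics/w3.png",im[:,:,::-1])
print(proj(m,[[613.7,268,70],[619.5,268,3]]),dish(m,im,(619.5,268),47),top(m,im,(613.7,268),70,25))
E
```

```text
10.45 [613.58046493 267.86908969 149.77693924] [ 1.79995161e+02 -5.50092940e-03  1.88650234e+01]
[[314.30645011 257.64665864]
 [316.82384391 227.72293167]] (array([620.1, 267.1]), np.float64(0.39), np.int64(315)) (array([614.8, 266.2]), array([317.5, 257. ]), np.int32(539))
```

Request:
arm_command(targets=[[[0.001, -0.0015, -0.03, 0, 0, 0, 0.6], [0, 0, -0.03, 0, 0, 0, 0.6], [0, 0, -0.03, 0, 0, 0, 0.6], [0, 0, -0.02, 0, 0, 0, 0.6], [0, 0, -0.009, 0, 0, 0, 0.6], [0, 0, 0, 0, 0, 0, 0.6], [0, 0, 0, 0, 0, 0, -0.4], [0, 0, 0, 0, 0, 0, -0.4], [0, 0, 0, 0, 0, 0, -0.4], [0, 0, 0, 0, 0, 0, -0.4]]], force=30)

```text
time: 11.75
tool_pos: [615.2, 267.1, 31.1]
tcp_rot: [180.0, -0.1, 18.9]
ft_force: [-0.1, 0.7, 5.8]
finger_gap: 29.2
grip_force: 30.3
```

Request:
arm_command(targets=[[[0, 0, 0, 0, 0, 0, -0.4], [0, 0, 0, 0, 0, 0, -0.4]]])

```text
time: 12.0
tool_pos: [615.2, 267.1, 31.1]
tcp_rot: [180.0, -0.1, 18.9]
ft_force: [0.6, -0.6, 6.5]
finger_gap: 28.9
grip_force: 30.3
```

Request:
arm_command(targets=[[[0, 0, 0.02, 0, 0, 0, -0.4], [0, 0, 0.03, 0, 0, 0, -0.4], [0, 0, 0.04, 0, 0, 0, -0.4], [0, -0.02, 0.03, 0, 0, 0, -0.4], [-0.002, -0.047, 0, 0, 0, 0, -0.4], [-0.002, -0.05, 0, 0, 0, 0, -0.4], [-0.002, -0.05, 0, 0, 0, 0, -0.4], [-0.002, -0.05, 0, 0, 0, 0, -0.4], [-0.002, -0.05, 0, 0, 0, 0, -0.4], [-0.001, -0.04, 0, 0, 0, 0, -0.4]]])

```text
time: 13.25
tool_pos: [603.1, -42.1, 151.1]
tcp_rot: [180.0, -0.0, 18.9]
ft_force: [0.7, 0.9, -1.0]
finger_gap: 28.8
grip_force: 29.7
```

Request:
arm_command(targets=[[[0, -0.02, 0, 0, 0, 0, -0.4], [0, 0, 0, 0, 0, 0, -0.4], [0, 0, -0.04, 0, 0, 0, -0.4], [0, 0, -0.04, 0, 0, 0, -0.4], [0, 0, -0.02, 0, 0, 0, -0.4], [0, 0, -0.01, 0, 0, 0, -0.4], [0, 0, -0.005, 0, 0, 0, -0.4], [0, 0, -0.003, 0, 0, 0, -0.4], [0, 0, -0.001, 0, 0, 0, -0.4], [0, 0, 0, 0, 0, 0, -0.4]]])

```text
time: 14.5
tool_pos: [603.7, -60.3, 31.4]
tcp_rot: [180.0, -0.0, 18.9]
ft_force: [-0.5, -0.3, -0.6]
finger_gap: 29.3
grip_force: 29.8
```

Request:
arm_command(targets=[[[0, 0, -0.001, 0, 0, 0, -0.4], [0, 0, -0.0005, 0, 0, 0, -0.4], [0, 0, 0, 0, 0, 0, -0.4]]])

```text
time: 14.88
tool_pos: [604.0, -60.3, 31.1]
tcp_rot: [180.0, -0.1, 18.9]
ft_force: [-4.3, 0.8, 10.6]
finger_gap: 29.1
grip_force: 31.0
```

Request:
arm_command(targets=[[[0, 0, 0.0003, 0, 0, 0, 0.6], [0, 0, 0, 0, 0, 0, 0.6], [0, 0, 0, 0, 0, 0, 0.6], [0, 0, 0, 0, 0, 0, 0.6], [0, 0, 0.02, 0, 0, 0, 0.6], [0, 0, 0.05, 0, 0, 0, 1], [0, 0, 0.05, 0, 0, 0, 1], [-0.02, 0.037, 0.02, 0, 0, 0, 1], [-0.03, 0.05, 0, 0, 0, 0, 1], [-0.03, 0.05, 0, 0, 0, 0, 1]]])

```text
time: 16.12
tool_pos: [523.2, 78.0, 171.9]
tcp_rot: [180.0, -0.2, 18.8]
ft_force: [-0.0, 0.2, 0.4]
finger_gap: 85.7
grip_force: 0.0
```

Request:
arm_command(targets=[[[-0.024, 0.04, 0, 0, 0, 0, 1], [0, 0, 0, 0, 0, 0, 1], [0, 0, 0, 0, 0, 0, 1]]])

```text
time: 16.5
tool_pos: [500.0, 116.6, 170.9]
tcp_rot: [180.0, -0.1, 18.9]
ft_force: [0.4, 0.5, 0.2]
finger_gap: 85.3
grip_force: 0.0
```

```bash
python3 - <<'E'
from h import *
from bench import viewer,status
s=status.sense();print(s["time"],s["tool_pos"],s["tcp_rot"])
ms=[viewer.camera_model(n) for n in("scene","side","wrist")]
ims=[viewer.snapshot(n) for n in("scene","side","wrist")]
a=[cv2.resize(ims[0][140:330,170:480],(490,300)),cv2.resize(ims[1][160:440,220:500],(300,300)),cv2.resize(ims[2],(400,300))]
cv2.imwrite("pics/c3.png",np.vstack([np.hstack(a[:2]),np.hstack([a[2],np.zeros((300,390,3),np.uint8)])])[:,:,::-1])
for m,im in zip(ms,ims):print("med",top(m,im,(603.3,-60.2),70,10))
m,im=ms[2],ims[2]
print(top(m,im,(498.7,117),82,25),dish(m,im,(499,117.5),35))
E
```

```text
16.5 [499.99492319 116.6138966  170.8675276 ] [ 1.79950200e+02 -1.00803125e-01  1.89332587e+01]
med (array([600.7, -60.5]), array([322.4, 251.9]), np.int32(42))
med (array([604.1, -58.5]), array([357.9, 248.1]), np.int32(36))
med (array([603.6, -61.2]), array([613.6, 191.4]), np.int32(513))
(array([499.3, 116.6]), array([314. , 255.2]), np.int32(1256)) (array([499.6, 117.3]), np.float64(0.34), np.int64(165))
```

View pics/c3.png

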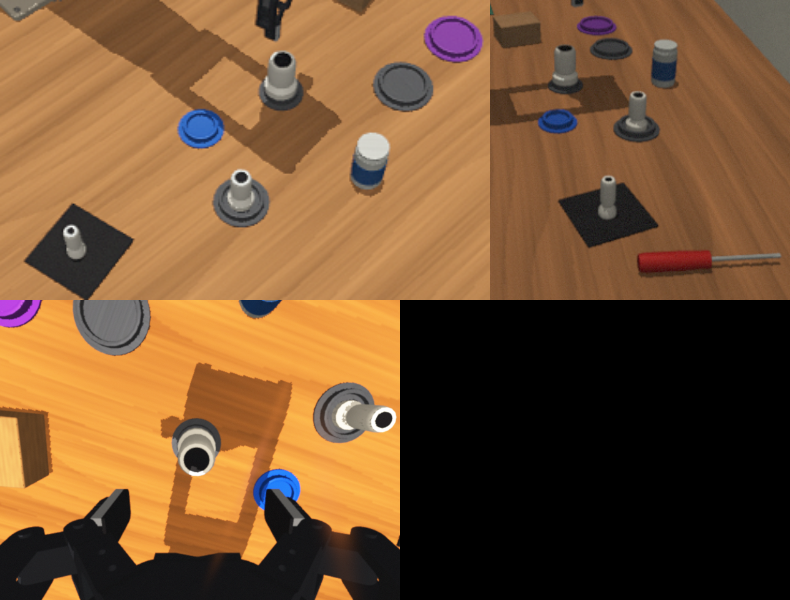

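Medium stands in its own dish (scene 322,252). Now the large handle, at (499.3,116.6).

Request:
arm_command(targets=[[[0, 0, -0.03, 0, 0, 0, 1], [0, 0, -0.04, 0, 0, 0, 1], [0, 0, -0.03, 0, 0, 0, 1], [0, 0, -0.02, 0, 0, 0, 1], [0, 0, -0.013, 0, 0, 0, 1], [0, 0, 0, 0, 0, 0, 1], [0, 0, 0, 0, 0, 0, -0.15], [0, 0, 0, 0, 0, 0, -0.15], [0, 0, 0, 0, 0, 0, -0.15], [0, 0, 0, 0, 0, 0, -0.15]]], force=35)

```text
time: 17.9
tool_pos: [500.3, 117.0, 37.8]
tcp_rot: [180.0, -0.1, 18.9]
ft_force: [-0.4, -0.6, 5.6]
finger_gap: 41.2
grip_force: 35.8
```

Request:
arm_command(targets=[[[0, 0, 0, 0, 0, 0, -0.15], [0, 0, 0, 0, 0, 0, -0.15]]])

```text
time: 18.15
tool_pos: [500.3, 116.9, 37.8]
tcp_rot: [180.0, -0.1, 18.9]
ft_force: [-0.1, -0.4, 5.3]
finger_gap: 41.4
grip_force: 35.8
```

Request:
arm_command(targets=[[[0, 0, 0.02, 0, 0, 0, -0.15], [0, 0, 0.03, 0, 0, 0, -0.15], [0, 0, 0.03, 0, 0, 0, -0.15], [0.01, 0.0125, 0.02, 0, 0, 0, -0.15], [0.03, 0.038, 0, 0, 0, 0, -0.15], [0.03, 0.038, 0, 0, 0, 0, -0.15], [0.03, 0.038, 0, 0, 0, 0, -0.15], [0.0205, 0.024, 0, 0, 0, 0, -0.15], [0, 0, 0, 0, 0, 0, -0.15], [0, 0, -0.03, 0, 0, 0, -0.15]]])

```text
time: 19.4
tool_pos: [621.7, 267.9, 109.3]
tcp_rot: [180.0, -0.3, 18.9]
ft_force: [-0.1, 0.0, -0.9]
finger_gap: 41.0
grip_force: 35.6
```

Request:
arm_command(targets=[[[0, 0, -0.03, 0, 0, 0, -0.15], [0, 0, -0.02, 0, 0, 0, -0.15], [0, 0, -0.015, 0, 0, 0, -0.15], [0, 0, -0.006, 0, 0, 0, -0.15], [0, 0, -0.004, 0, 0, 0, -0.15], [0, 0, -0.002, 0, 0, 0, -0.15], [0, 0, -0.001, 0, 0, 0, -0.15], [0, 0, 0, 0, 0, 0, -0.15]]])

```text
time: 20.4
tool_pos: [620.4, 267.6, 29.9]
tcp_rot: [180.0, -0.1, 18.9]
ft_force: [-2.5, -0.9, 5.8]
finger_gap: 41.5
grip_force: 36.0
```

Request:
arm_command(targets=[[[0, 0, 0, 0, 0, 0, 1], [0, 0, 0, 0, 0, 0, 1], [0, 0, 0, 0, 0, 0, 1], [0, 0, 0, 0, 0, 0, 1], [0, 0, 0.02, 0, 0, 0, 1], [0, 0, 0.05, 0, 0, 0, 1], [0, 0, 0.05, 0, 0, 0, 1], [-0.005, -0.025, 0.01, 0, 0, 0, 1], [-0.01, -0.05, 0, 0, 0, 0, 0.6], [-0.01, -0.055, 0, 0, 0, 0, 0.6]]])

```text
time: 21.65
tool_pos: [595.1, 136.7, 160.9]
tcp_rot: [180.0, -0.2, 19.0]
ft_force: [0.4, -0.1, -0.2]
finger_gap: 68.6
grip_force: 0.0
```

Request:
arm_command(targets=[[[-0.01, -0.055, 0, 0, 0, 0, 0.6], [-0.01, -0.055, 0, 0, 0, 0, 0.6], [-0.01, -0.055, 0, 0, 0, 0, 0.6], [-0.01, -0.055, 0, 0, 0, 0, 0.6], [-0.01, -0.055, 0, 0, 0, 0, 0.6], [-0.01, -0.055, 0, 0, 0, 0, 0.6], [-0.014, -0.055, 0, 0, 0, 0, 0.6], [-0.01, -0.037, 0, 0, 0, 0, 0.6], [0, 0, 0, 0, 0, 0, 0.6], [0, 0, 0, 0, 0, 0, 0.6]]])

```text
time: 22.9
tool_pos: [511.2, -284.5, 159.7]
tcp_rot: [180.0, -0.1, 18.9]
ft_force: [0.2, 0.0, -0.2]
finger_gap: 68.4
grip_force: 0.0
```

```bash
python3 - <<'E'
from h import *
from bench import viewer,status
s=status.sense();print(s["time"],s["tool_pos"],s["tcp_rot"])
m=viewer.camera_model("wrist");im=viewer.snapshot("wrist")
print(top(m,im,(510.5,-285),65,25))
for n in("scene","side"):print("large",top(viewer.camera_model(n),viewer.snapshot(n),(620,267.5),74,10))
E
```

```text
22.9 [ 511.15411682 -284.46259276  159.65296917] [ 1.79970037e+02 -5.65669760e-02  1.88698236e+01]
(array([ 510.7, -285.4]), array([315.5, 252.7]), np.int32(135))
large (array([616.5, 267.5]), array([429.1, 176. ]), np.int32(78))
large None
```

Request:
arm_command(targets=[[[0, -0.0005, -0.03, 0, 0, 0, 0.6], [0, 0, -0.04, 0, 0, 0, 0.6], [0, 0, -0.03, 0, 0, 0, 0.6], [0, 0, -0.02, 0, 0, 0, 0.6], [0, 0, -0.0105, 0, 0, 0, 0.6], [0, 0, 0, 0, 0, 0, 0.6], [0, 0, 0, 0, 0, 0, -0.6], [0, 0, 0, 0, 0, 0, -0.6], [0, 0, 0, 0, 0, 0, -0.6], [0, 0, 0, 0, 0, 0, -0.6]]], force=25)

```text
time: 24.3
tool_pos: [511.4, -285.6, 29.0]
tcp_rot: [179.9, -0.1, 18.9]
ft_force: [-0.0, -0.6, 5.5]
finger_gap: 21.1
grip_force: 27.0
```

Request:
arm_command(targets=[[[0, 0, 0, 0, 0, 0, -0.6], [0, 0, 0, 0, 0, 0, -0.6]]])

```text
time: 24.55
tool_pos: [511.4, -285.6, 29.0]
tcp_rot: [179.9, -0.0, 18.9]
ft_force: [0.4, 1.1, 6.7]
finger_gap: 20.7
grip_force: 27.1
```

Request:
arm_command(targets=[[[0, 0, 0.02, 0, 0, 0, -0.6], [0, 0, 0.03, 0, 0, 0, -0.6], [0, 0, 0.04, 0, 0, 0, -0.6], [0, 0.02, 0.03, 0, 0, 0, -0.6], [-0.002, 0.05, 0, 0, 0, 0, -0.6], [-0.002, 0.055, 0, 0, 0, 0, -0.6], [-0.002, 0.055, 0, 0, 0, 0, -0.6], [-0.002, 0.055, 0, 0, 0, 0, -0.6], [-0.002, 0.055, 0, 0, 0, 0, -0.6], [-0.0014, 0.055, 0, 0, 0, 0, -0.6]]])

```text
time: 25.8
tool_pos: [499.2, 61.6, 149.4]
tcp_rot: [180.0, -0.1, 18.9]
ft_force: [0.6, 0.6, -0.5]
finger_gap: 21.2
grip_force: 26.5
```

Request:
arm_command(targets=[[[0, 0.04, 0, 0, 0, 0, -0.6], [0, 0.0176, 0, 0, 0, 0, -0.6], [0, 0, -0.03, 0, 0, 0, -0.6], [0, 0, -0.04, 0, 0, 0, -0.6], [0, 0, -0.025, 0, 0, 0, -0.6], [0, 0, -0.012, 0, 0, 0, -0.6], [0, 0, -0.006, 0, 0, 0, -0.6], [0, 0, -0.004, 0, 0, 0, -0.6], [0, 0, -0.0015, 0, 0, 0, -0.6], [0, 0, -0.0005, 0, 0, 0, -0.6]]])

```text
time: 27.05
tool_pos: [500.1, 117.5, 30.0]
tcp_rot: [180.0, -0.1, 18.9]
ft_force: [-1.0, -0.1, 6.1]
finger_gap: 21.1
grip_force: 27.1
```

Request:
arm_command(targets=[[[0, 0, 0, 0, 0, 0, -0.6]]])

```text
time: 27.18
tool_pos: [500.1, 117.5, 30.0]
tcp_rot: [180.0, -0.1, 18.9]
ft_force: [-1.5, -0.8, 4.2]
finger_gap: 20.9
grip_force: 27.0
```

Contact with the floor. I'll release, lift, and back off towards −y and −x, clear of the views.

Request:
arm_command(targets=[[[0, 0, 0, 0, 0, 0, 0.6], [0, 0, 0, 0, 0, 0, 0.6], [0, 0, 0, 0, 0, 0, 0.6], [0, 0, 0, 0, 0, 0, 0.6], [0, 0, 0.02, 0, 0, 0, 0.6], [0, 0, 0.05, 0, 0, 0, 0.6], [0, 0, 0.05, 0, 0, 0, 0.6], [0, 0, 0.06, 0, 0, 0, 0.6], [0, 0, 0.03, 0, 0, 0, 0.6], [0, 0, 0, 0, 0, 0, 0.6]]])

```text
time: 28.42
tool_pos: [501.3, 117.7, 242.7]
tcp_rot: [179.9, -0.4, 18.9]
ft_force: [0.7, 0.0, 0.4]
finger_gap: 68.4
grip_force: 0.0
```

```bash
python3 - <<'E'
from h import *
from bench import viewer,status
s=status.sense();print(s["time"],s["tool_pos"],s["ft_force"])
ms=[viewer.camera_model(n) for n in("scene","side","wrist")]
ims=[viewer.snapshot(n) for n in("scene","side","wrist")]
a=[cv2.resize(ims[0][140:330,170:480],(490,300)),cv2.resize(ims[1][160:440,220:500],(300,300)),cv2.resize(ims[2],(400,300)),cv2.resize(ims[0][150:290,290:460],(364,300))]
cv2.imwrite("pics/c4.png",np.vstack([np.hstack(a[:2]),np.hstack(a[2:]+[np.zeros((300,26,3),np.uint8)])])[:,:,::-1])
m,im=ms[2],ims[2]
for g,R,z in(((499.5,117.4),35,66),((603.4,-60.5),41,70),((620,267.5),47,74)):print(dish(m,im,g,R),top(m,im,g,z,20))
E
```

```text
28.425 [501.30518064 117.69062484 242.7378878 ] [0.73881501 0.04440775 0.41960631]
(array([502.9, 117.1]), np.float64(0.43), np.int64(178)) (array([501.8, 117.1]), array([315.3, 227.7]), np.int32(76))
(array([607.5, -62.6]), np.float64(0.33), np.int64(245)) (array([606.6, -63.8]), array([551.5, 182.5]), np.int32(301))
(array([624.3, 269. ]), np.float64(0.35), np.int64(302)) (array([623.6, 268.9]), array([179.5,  20.3]), np.int32(1108))
```

View pics/c4.png

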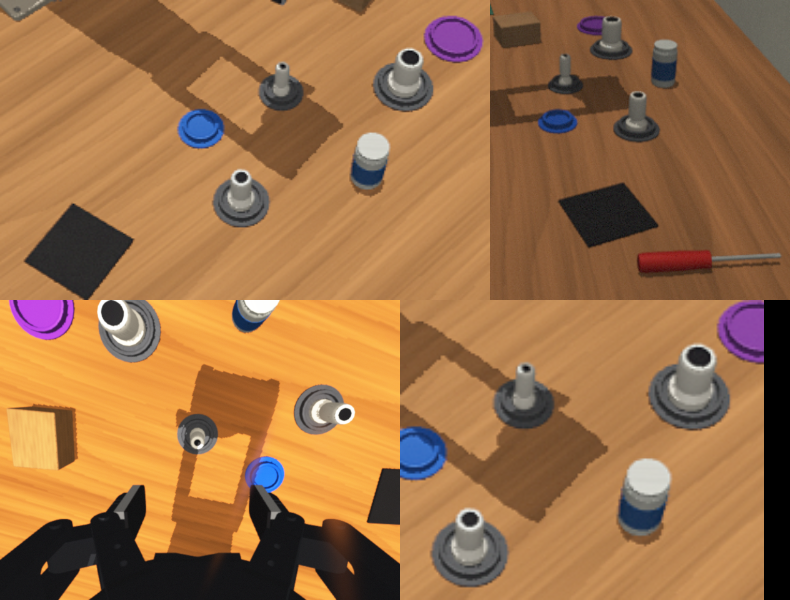

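All three handles stand upright in their own dishes, each within about 1 mm of centre (handle compared with dish in the same picture). The can, the screwdriver and the carton look unmoved. Handing in.

```bash
python3 -c "
from bench import job;print(job.hand_in())"
```

```text
the job is handed in; nothing more can be done
None
```

I moved the small, medium and large handles into their own dishes, standing upright and within about 1 mm of centre in the last picture, and handed the job in at about 28 s; no verdict was returned.

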